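# Move the battery pack from the charger to the work lamp

## Robot

A 6-joint arm with a two-finger parallel gripper is mounted at the origin on a cart in front of the work surface, level with it; the furniture and walls round the work are solid. World frame = base frame: x ahead of the robot, y to its left, z up, the work surface at z = 0. Lengths are in mm, angles in rad, forces in N, time in s.
With the tool pointing down it reaches from about 350 to 975 mm from the base axis. Payload 7.1 kg.
Tool frame: the origin (TCP) lies at the very end of the fingers, on their centre line; the grasp point (between the pads) lies 19 mm behind it (ctrl.tcp_to_grasp is the distance from the TCP to the grasp point, in mm); z points along the fingers, x is the direction in which the jaws open and shut, and the axes are right-handed (so a half turn about z gives the same grasp; the last joint's range is limited). The gripper opens to 88 mm and grips with 3 to 60 N. Pads are 20 mm wide; open, the fingers measure 115 mm over their backs; the gripper's body (75 mm by 178 mm) begins 61 mm behind the grasp point.
Start: joints at [1.107, 0.423, 1.63, -0, 1.089, -0.019], TCP at [268.891, 564.183, 222.675] pointing down, gripper open.
Joint ranges: [-3, 3], [-0.9, 2.11], [0.09, 2.58], [-1.31, 4.45], [0.11, 2.69], [-2.54, 2.54]. Speed limits (rad/s): [2.39, 2.39, 3.01, 3.14, 3.14, 3.14].

## Interface

Orientations are given as a rotation vector (axis times angle).
In Python, from workcell import get_obs, viewer, ctrl, masks_of gives the robot as it stands. The module is installed in compiled form; this text tells all that it offers.
- The arm moves only by the shell command python3 -m inch 'ROWS'. ROWS is JSON, a list of rows, each an object of numbers: "tx", "ty", "tz": the shift along the tool's x, y, z in cm; "ax", "ay", "az": the turn, a rotation vector about the tool's x, y, z in degrees; "jaw": the opening, from 0 (shut) to 1 (fully open). In form: [{"tx": .., "ty": .., "tz": .., "ax": .., "ay": .., "az": .., "jaw": ..}, ...]. A call has 1 to 12 rows; each row shifts and turns the commanded pose from where the row before left it, along the tool's axes as they then stand; what a row does not reach is not made up. A row lasts 1/8 s, in which the tool goes at most 62.5 mm and 10.7 degrees, less where a joint would pass 70% of its speed; a pose out of reach is approached as far as the arm can. A call is refused whole if a number of a shift passes 6.25 or a number of a turn 10.7, either way. A call with a gripper value outside its range is refused whole. The fingers move at their own pace and stop on an object; the grip force is fixed at half the most. Time passes only in rows, so rows that do not move let the fingers close. It gives the time, the measured TCP pose, the force and the opening at its end, in the units of the state.
- get_obs(): the state, without advancing time (a new reading comes with each control period).
- viewer.get_image(name): name is "side" or "top"; returns (picture, depth): 400x640x3 uint8, red, green, blue; 400x640 float32, mm along the optical axis (not along the pixel's ray), 0 where there is no reading.
- viewer.get_calibration(name): a dict with "fx", "fy", "cx", "cy" (pixels), "rvec" (rotation vector, rad) and "tvec" (3), from world to camera coordinates, as OpenCV has them. Camera axes: x right, y down, z forward; pixel columns grow to the right and rows downward; lengths in mm; the calibration is good to about 2 mm. A picture is of the moment at which its call begins. get_calibration takes no time and is no camera call.
- ctrl.close_job(): hands the job in, once; it reports no verdict.
Trained networks look in the newest picture that a camera, given by its name, has taken for a name from the list of things; names that differ only in an ending like _2 or _b are one class to them, and where a whole thing is asked for, a point or a joint stands for the part that bears it (a point fixed in the world has none). Each returns a list of dicts, best first, with "score" (0 to 1); they miss things now and then, are a little off and sometimes report something else, mostly with a low value. They report only what shows in the picture. A call takes as long as a camera call. They do not tell look-alikes from the thing itself.
- masks_of(camera, thing): "pixels" (400x640 bool, what is visible of it) and "location" ([column, row] in pixels, amid what is visible of it).
The state is a dict: "t": time; "qpos": joint angles; "qvel": joint speeds; "joint_torque": joint torques, N m; "ee_pos": TCP position; "orientation": TCP orientation; "ft_force": force on the tool from outside, world axes, zero at the start; "moment": the same for the moment, N m; "width": finger opening in mm.
Only numpy, scipy, OpenCV 4.12 (cv2) and the standard library are available. Lean on these libraries where they do the work, as an engineer would, in place of code of your own. Each camera call takes 0.05 s, during which the arm holds its last target. There are 200 camera calls.

## Task

The battery pack is clipped into the charger. Gently pinch its two opposed sprung side tabs together to free it, draw it straight out without wrenching, and push it gently into the well of the work lamp until it bottoms, so that on letting go both tabs snap out and the pack stays clipped in. Do not shift the glue bottle, the tape roll or the small plane.

Things in the scene. Friction and masses are not known exactly. Their poses are not given: they have to be found in the camera images.
- pack: Black battery pack, 60 mm (its x) by 59 mm (its y) up to 40 mm height, above that 60 x 40 mm; 76 mm tall, about 0.3 kg. Origin: centre of its underside; z up. A grey sprung tab stands on each of its two y sides; symmetric under a half turn. Starts clipped into the charger. More than 40 N between pack and charger, or 30 N between pack and lamp, does damage
- pack_grip (a point): Point of the pack midway between the finger pads of its two tabs, 62 mm above its underside; axes as the pack's. The ribbed pads are 22 mm wide (x), span 46 to 74 mm above the underside, and are 62 mm apart over their outer faces (along y) relaxed, 50 mm fully pinched. Keep fingertips 40 mm or more above the pack's underside, clear of the wells' rims
- tab_a (a joint): Sprung tab on the pack's +y side: inward travel, 0 relaxed (its hook catches) to 0.006 m fully pinched. About 4 N starts it, about 8 N holds it fully in; the hook clears the catch beyond 0.0045 m. More than 40 N on a tab breaks it; about 20 N of grip is plenty to carry the pack
- tab_b (a joint): The same tab on the pack's -y side, same values
- charger: Charger fixed to the bench: grey square well 86 x 86 mm, open on top, rim 46 mm high, a 32 mm high vented block on its +x side. Origin: bench level under the well's centre; z up. The pack sits in it with equal axes, underside 14 mm above the bench; a sprung ejector (8 N) lifts it 8 mm once both tabs are pinched. It is clear of the well when 50 mm higher than when clipped
- lamp: Work lamp fixed to the bench: a like grey 86 x 86 mm well, rim 44 mm high, with an upright finned lamp head (110 mm high, 175 mm wide over its bracket) on its +x side, 60 to 105 mm from the well's centre. Origin: bench level under the well's centre; z up. The pack goes in upright, its x axis along the lamp's x axis (or half a turn round)
- lamp_seat (a point): Nominal place of the pack's underside when clipped into the lamp: well's centre, 22 mm above the bench. The sleeve inside (mouth, floor and catches) really sits 0 to 14 mm deeper, not told. To clip, push the pack slowly (10 mm/s or less) onto the hard floor, 2 mm below its clipped height; an ejector resists the last 10 mm with 5.5 to 8.5 N and pops it up if let go early
- lamp_mouth (a point): Centre of the lamp well's mouth, at rim height, 44 mm above the bench. The black inner sleeve ends between 10 mm above and 4 mm below the rim; a funnel some 4 mm wide on each side leads into it, where the pack has 1.2 mm clearance on each side
- glue_bottle: White glue bottle standing on the bench, 62 mm across, 160 mm tall; origin under its centre. Leave alone
- tape: Roll of masking tape lying on the bench, 105 mm across, 19 mm high; origin under its centre. Leave alone
- plane: Small hand plane, 66 x 96 x 34 mm; origin under its centre. Leave alone
Mind the look-alikes: they are no part of the job. Leave any orange look-alike of the pack alone.

How it is judged (in metres and radians):
On the way, in this order (a step that is already met when the one before it is completed fails the run):
1. both tabs are pinched in while the pack is still in the charger (value of joint each of tab_a, tab_b above 0.0035 m and z of pack in the frame of charger below 0.032 m and horizontal distance between pack and charger below 0.01 m), for 0.05 s.
2. the pack is drawn clear of the charger (z of pack in the frame of charger above 0.058 m), for 0.1 s.
At the end, for the whole second after the job is handed in: The pack is clipped into the lamp's well: centred within 5 mm, upright within 0.06 rad, its underside at most 23.8 mm above the lamp's foot, both tabs sprung out (under 2 mm of travel), at rest and released (horizontal distance between pack and lamp below 0.005 m and z of pack in the frame of lamp below 0.0238 m and angle between the z axis of pack and the z axis of lamp, either way round below 0.06 rad and value of joint each of tab_a, tab_b below 0.002 m and linear speed of pack below 0.02 m/s); the robot touches nothing.
It fails at once if more than 40 N between the pack and the charger, or 30 N between the pack and the lamp (contact force between pack and charger above 40 N or contact force between pack and lamp above 30 N).
It fails at once if a tab is squeezed with more than 40 N (contact force between the fingers and tab_a above 40 N or contact force between the fingers and tab_b above 40 N).
It fails at once if the glue bottle, tape roll or plane is shifted by more than 30 mm (distance of any of glue_bottle, tape, plane from where it was at the start of the episode above 0.03 m).
It also fails if it takes over 51 s, if anything falls off the work surface, if the arm or the gripper's body presses on something with over 40 N, if the wrist force passes 120 N, or if a joint passes its speed limit or range.

## Working session

There is one attempt and no reset: what is moved stays moved. The work goes in short steps, Python scripts to look and compute and a shell command to move; the robot and the scene stay as the last step left them, time stands still between calls to the robot, and variables do not carry over. Pictures are saved under pics/ and viewed, about 8 in all and at most 12, crops included, and the job is handed in when it is done.

```bash
mkdir -p pics; cat > h.py <<'E'
import numpy as np, cv2
from workcell import get_obs, viewer, ctrl, masks_of
def cal(n):
    c=viewer.get_calibration(n); K=np.array([[c['fx'],0,c['cx']],[0,c['fy'],c['cy']],[0,0,1]])
    return K,cv2.Rodrigues(np.array(c['rvec'],float))[0],np.array(c['tvec'],float).ravel()
def cloud(n,depth):
    K,R,t=cal(n); v,u=np.mgrid[:400,:640]
    P=np.stack([(u-K[0,2])/K[0,0]*depth,(v-K[1,2])/K[1,1]*depth,depth],-1)
    W=(P-t)@R; W[depth<=0]=np.nan
    return W
def save(img,f,s=1): cv2.imwrite('pics/'+f,cv2.resize(img[...,::-1],None,fx=s,fy=s,interpolation=cv2.INTER_CUBIC))
E
python3 - <<'E'
from h import *
o=get_obs(); print(o['t'],o['ee_pos'],o['orientation'],o['ft_force'],o['width'])
for n in ('top','side'):
    im,d=viewer.get_image(n); save(im,n+'0.png',1.2); np.savez('/tmp/'+n,im=im,d=d); W=cloud(n,d)
    K,R,t=cal(n); print(n,'cam at',-R.T@t)
    for th in ('pack','charger','lamp','tape','plane','glue_bottle'):
        for m in masks_of(n,th)[:3]:
            p=W[m['pixels']]; p=p[~np.isnan(p[:,0])]
            print(n,th,round(m['score'],2),np.round(m['location']),len(p),'med',np.nanmedian(p,0).round(),'lo',np.percentile(p,3,axis=0).round(),'hi',np.percentile(p,97,axis=0).round())
E
```

```text
0.0 [268.65323169 563.6805288  221.88924506] [ 2.65601558e+00  1.67629852e+00 -2.09783995e-03] [-0.0022067   0.74817975  0.29474489] 87.73392664538467
top cam at [413.30194396 163.21346099 931.06515024]
top pack 0.65 [281. 213.] 971 med [508. 256.  88.] lo [481. 229.  33.] hi [537. 288.  93.]
top pack 0.62 [348. 208.] 1025 med [515. 124.  74.] lo [484.  93.   1.] hi [547. 153.  78.]
top pack 0.58 [286. 191.] 2173 med [559. 248.  33.] lo [469. 210.  12.] hi [609. 300.  47.]
top charger 0.77 [286. 189.] 2002 med [563. 249.  33.] lo [470. 210.  26.] hi [609. 300.  47.]
top lamp 0.68 [432. 176.] 3997 med [576. -38.  44.] lo [497. -91.   4.] hi [627.  40. 106.]
top tape 0.76 [371. 294.] 1265 med [361. 118.  18.] lo [316.  71.   0.] hi [411. 167.  21.]
top plane 0.81 [223. 272.] 783 med [402. 385.  18.] lo [363. 358.   1.] hi [442. 414.  33.]
top glue_bottle 0.93 [347. 127.] 1017 med [674. 122. 102.] lo [659.  96.  17.] hi [703. 147. 148.]
side cam at [528.56793886 899.91534271 639.2395816 ]
side pack 0.81 [330. 247.] 1435 med [512. 277.  82.] lo [483. 234.  41.] hi [542. 291.  93.]
side pack 0.66 [328. 210.] 1286 med [518. 137.  57.] lo [482. 104.  12.] hi [552. 156.  79.]
side charger 0.77 [309. 267.] 2836 med [553. 289.  33.] lo [471. 214.   2.] hi [611. 306.  48.]
side lamp 0.56 [300. 165.] 2771 med [581. -10.  46.] lo [497. -87.   6.] hi [635.  49. 107.]
side tape 0.61 [402. 228.] 1267 med [365. 130.  19.] lo [318.  74.   2.] hi [413. 170.  22.]
side plane 0.75 [396. 327.] 1293 med [402. 388.  19.] lo [361. 367.   4.] hi [442. 418.  34.]
side plane 0.65 [300. 167.] 2906 med [582. -10.  45.] lo [496. -90.   2.] hi [638.  49. 107.]
side glue_bottle 0.75 [241. 199.] 1731 med [684. 140.  77.] lo [660. 115.   8.] hi [712. 149. 146.]
```

View pics/top0.png

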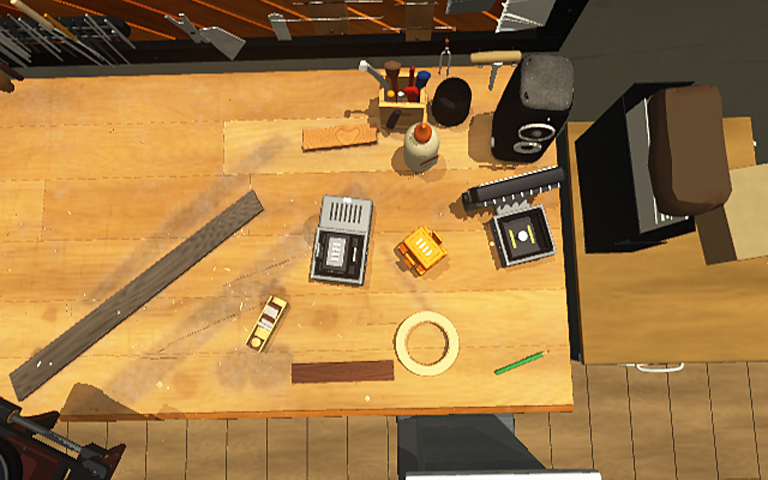

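View pics/side0.png

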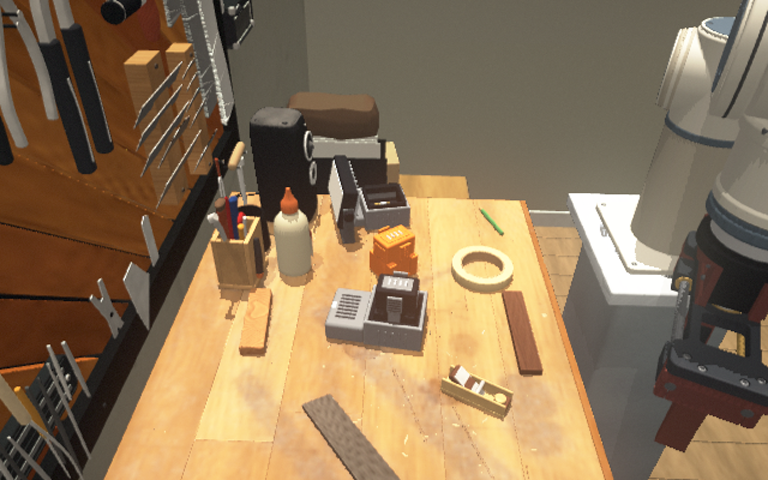

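The top view shows the black pack in the charger (338,250), the orange look-alike (422,250), the lamp well (522,237) with its head behind it, and the bottle, tape and plane clear of the line. The side view agrees. Next I'll fit the well rims and the pack.

```bash
cat >> h.py <<'E'
from scipy.optimize import minimize
def rimfit(P,c0,yaw0,half=43.):
    # fit outer square: points' band edges; minimise area-like robust fit of square annulus (36..43)
    def f(x):
        c,s=np.cos(x[2]),np.sin(x[2]); d=P[:,:2]-x[:2]
        m=np.maximum(abs(d[:,0]*c+d[:,1]*s),abs(-d[:,0]*s+d[:,1]*c))
        r=np.abs(m-(half-2.5)); return np.minimum(r,6).mean()
    b=None
    for dx in (-6,0,6):
        for dy in (-6,0,6):
            for w in (-.15,0,.15):
                q=minimize(f,[c0[0]+dx,c0[1]+dy,yaw0+w],method='Nelder-Mead',options=dict(initial_simplex=[[c0[0]+dx,c0[1]+dy,yaw0+w],[c0[0]+dx+4,c0[1]+dy,yaw0+w],[c0[0]+dx,c0[1]+dy+4,yaw0+w],[c0[0]+dx,c0[1]+dy,yaw0+w+.1]]))
                if b is None or q.fun<b.fun:b=q
    return b
E
python3 - <<'E'
from h import *
for n in ('top','side'):
    z=np.load('/tmp/'+n+'.npz'); W=cloud(n,z['d']).reshape(-1,3)
    col=z['im'].reshape(-1,3).astype(int)
    W0=W
    for nm,c0,rz in (('charger',(512,256),46),('lamp',(540,-40),44)):
        s=(abs(W[:,2]-rz)<4)&(np.hypot(W[:,0]-c0[0],W[:,1]-c0[1])<72)
        P=W[s]; r=cv2.minAreaRect(P[:,:2].astype(np.float32)); print(n,nm,len(P),'minrect',r)
        for y0 in (0,.2,-.2): 
            q=rimfit(P,r[0],y0); print('  fit',q.x.round(3),round(q.fun,2),'zmed',np.median(P[:,2]).round(1))
    s=(W[:,2]>84)&(W[:,2]<98)&(np.hypot(W[:,0]-510,W[:,1]-256)<50); P=W[s]
    print('packtop',len(P),cv2.minAreaRect(P[:,:2].astype(np.float32)),np.median(P,0))
    s=(W[:,2]>55)&(W[:,2]<115)&(np.hypot(W[:,0]-590,W[:,1]+40)<110)&(W[:,1]<70); P=W[s]
    print('head',len(P),cv2.minAreaRect(P[:,:2].astype(np.float32)),P[:,2].max())
    s=(W[:,2]>26)&(W[:,2]<36)&(np.hypot(W[:,0]-580,W[:,1]-255)<60); P=W[s]
    print('block',len(P),cv2.minAreaRect(P[:,:2].astype(np.float32)))
E
```

```text
top charger 688 minrect ((511.984130859375, 259.8294677734375), (86.13611602783203, 85.98139190673828), 82.02082824707031)
  fit [ 5.11887e+02  2.59796e+02 -1.36000e-01] 2.82 zmed 44.7
  fit [ 5.11887e+02  2.59796e+02 -1.36000e-01] 2.82 zmed 44.7
  fit [ 5.11887e+02  2.59796e+02 -1.36000e-01] 2.82 zmed 44.7
top lamp 603 minrect ((549.8005981445312, -44.57453536987305), (109.71975708007812, 86.79301452636719), 12.966012954711914)
  fit [ 5.38456e+02 -4.80140e+01  2.21000e-01] 2.69 zmed 43.7
  fit [ 5.38456e+02 -4.80140e+01  2.21000e-01] 2.69 zmed 43.7
  fit [ 5.38456e+02 -4.80140e+01  2.21000e-01] 2.69 zmed 43.7
packtop 722 ((511.83880615234375, 259.3916015625), (62.68428421020508, 59.714942932128906), 82.3338394165039) [511.42185044 259.17227827  89.42504618]
head 1960 ((614.9032592773438, -40.44184875488281), (146.48150634765625, 169.05319213867188), 55.238792419433594) 114.95108201061173
block 1140 ((569.6697387695312, 251.59063720703125), (85.65834045410156, 86.82070922851562), 82.05081176757812)
side charger 711 minrect ((511.7513732910156, 259.7637939453125), (88.88488006591797,
[... 222 characters left out ...]
6.0
side lamp 350 minrect ((538.0430908203125, -44.96684265136719), (85.96524810791016, 87.13825225830078), 11.696698188781738)
  fit [ 5.37422e+02 -4.69870e+01  2.16000e-01] 3.47 zmed 44.6
  fit [ 5.37422e+02 -4.69870e+01  2.16000e-01] 3.47 zmed 44.6
  fit [ 5.37422e+02 -4.69870e+01  2.16000e-01] 3.47 zmed 44.6
packtop 674 ((511.6847839355469, 260.228515625), (64.28953552246094, 59.79563903808594), 81.86880493164062) [511.81017964 265.68399483  90.81848816]
head 1391 ((627.568603515625, -26.376136779785156), (145.50608825683594, 122.2537841796875), 73.85629272460938) 114.719940372991
block 1078 ((567.7998046875, 252.91360473632812), (87.53874969482422, 90.92961120605469), 81.20508575439453)
```

```bash
cat >> h.py <<'E'
from scipy.spatial.transform import Rotation as Ro
def togo(p,yaw,o=None):
    "turn (deg, tool axes) to make first, then shift (cm, tool axes after turn) to reach TCP p with tool x at world angle yaw"
    o=o or get_obs(); R=Ro.from_rotvec(o['orientation'])
    T=np.array([[np.cos(yaw),np.sin(yaw),0],[np.sin(yaw),-np.cos(yaw),0],[0,0,-1.]])
    T=Ro.from_matrix(T); print('turn',np.degrees((R.inv()*T).as_rotvec()).round(2),'shift cm',(T.inv().apply(np.array(p)-o['ee_pos'])/10).round(3),
      't',round(o['t'],2),'F',np.round(o['ft_force'],1),'M',np.round(o['moment'],2),'w',round(o['width'],1),'p',np.round(o['ee_pos'],1))
E
python3 - <<'E'
from h import *
togo([511.8,259.8,130],np.pi/2-.139)
E
```

```text
turn [  0.    -0.   -17.52] shift cm [-26.78   28.274   9.269] t 0.7 F [0.1 0.4 0. ] M [-0.03  0.02 -0.  ] w 88.0 p [268.9 564.2 222.7]
```

```bash
python3 -m inch '[{"az":-8.76,"jaw":1},{"az":-8.76,"jaw":1},{"tx":-2.976,"ty":3.142,"tz":0.3,"jaw":1},{"tx":-2.976,"ty":3.142,"tz":0.6,"jaw":1},{"tx":-2.976,"ty":3.142,"tz":1,"jaw":1},{"tx":-2.976,"ty":3.142,"tz":1.2,"jaw":1},{"tx":-2.976,"ty":3.142,"tz":1.2,"jaw":1},{"tx":-2.976,"ty":3.142,"tz":1.2,"jaw":1},{"tx":-2.976,"ty":3.142,"tz":1.2,"jaw":1},{"tx":-2.976,"ty":3.142,"tz":1.2,"jaw":1},{"tx":-2.976,"ty":3.142,"tz":1.3,"jaw":1},{"jaw":1}]'
python3 - <<'E'
from h import *
togo([511.8,259.8,57],np.pi/2-.139)
for n in ('top','side'):
    im,d=viewer.get_image(n); K,R,t=cal(n)
    p=K@(R@np.array([512,260,110.])+t); u,v=(p[:2]/p[2]).astype(int)
    c=im[max(v-70,0):v+70,max(u-90,0):u+90]
    save(c,n+'1.png',4)
E
```

```text
turn [  0.    -0.   -17.52] shift cm [-26.78   28.274  16.569] t 0.7 F [0.1 0.4 0. ] M [-0.03  0.02 -0.  ] w 88.0 p [268.9 564.2 222.7]$[0]: bad value
```

View pics/side1.png

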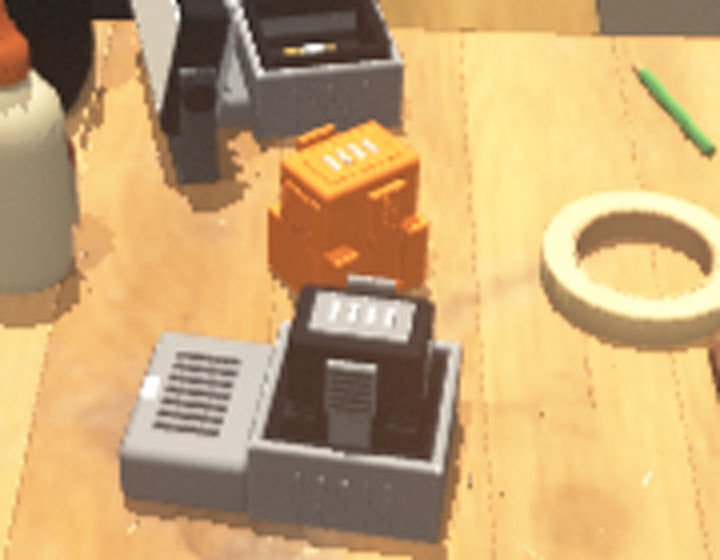

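The side crop shows the pack in the charger, with its near tab's pad at about (352,390). The call was refused with "bad value", so the arm hasn't moved. Each row probably needs all seven keys.

```bash
python3 -m inch '[{"tx":0,"ty":0,"tz":0,"ax":0,"ay":0,"az":-8.76,"jaw":1},{"tx":0,"ty":0,"tz":0,"ax":0,"ay":0,"az":-8.76,"jaw":1},{"tx":-2.976,"ty":3.142,"tz":0.3,"ax":0,"ay":0,"az":0,"jaw":1},{"tx":-2.976,"ty":3.142,"tz":0.6,"ax":0,"ay":0,"az":0,"jaw":1},{"tx":-2.976,"ty":3.142,"tz":1,"ax":0,"ay":0,"az":0,"jaw":1},{"tx":-2.976,"ty":3.142,"tz":1.2,"ax":0,"ay":0,"az":0,"jaw":1},{"tx":-2.976,"ty":3.142,"tz":1.2,"ax":0,"ay":0,"az":0,"jaw":1},{"tx":-2.976,"ty":3.142,"tz":1.2,"ax":0,"ay":0,"az":0,"jaw":1},{"tx":-2.976,"ty":3.142,"tz":1.2,"ax":0,"ay":0,"az":0,"jaw":1},{"tx":-2.976,"ty":3.142,"tz":1.2,"ax":0,"ay":0,"az":0,"jaw":1},{"tx":-2.976,"ty":3.142,"tz":1.3,"ax":0,"ay":0,"az":0,"jaw":1},{"tx":0,"ty":0,"tz":0,"ax":0,"ay":0,"az":0,"jaw":1}]'
python3 - <<'E'
from h import *
togo([511.8,259.8,57],np.pi/2-.139)
E
```

```text
t: 2.3
ee_pos: [512.8, 257.5, 129.8]
orientation: [-2.374, -2.057, 0.002]
ft_force: [-0.6, 0.6, 0.6]
width: 88.0
turn [-0.06  0.05 -0.21] shift cm [ 0.209 -0.129  7.279] t 2.3 F [-0.6  0.6  0.6] M [ 0.09  0.02 -0.02] w 88.0 p [512.8 257.5 129.8]
```

```bash
python3 -m inch '[{"tx":0.1,"ty":-0.06,"tz":0.8,"ax":0,"ay":0,"az":-0.2,"jaw":1},{"tx":0.1,"ty":-0.06,"tz":1.0,"ax":0,"ay":0,"az":0,"jaw":1},{"tx":0,"ty":0,"tz":0.7,"ax":0,"ay":0,"az":0,"jaw":1},{"tx":0,"ty":0,"tz":0,"ax":0,"ay":0,"az":0,"jaw":1},{"tx":0,"ty":0,"tz":0,"ax":0,"ay":0,"az":0,"jaw":1}]'
python3 - <<'E'
from h import *
togo([511.8,259.8,57],np.pi/2-.139)
im,d=viewer.get_image('side'); save(im[180:320,230:430],'side2.png',4)
E
```

```text
t: 2.92
ee_pos: [510.9, 262.2, 105.8]
orientation: [2.366, 2.066, 0.0]
ft_force: [-0.5, 0.4, -0.1]
width: 87.9
turn [ 0.01 -0.01  0.23] shift cm [-0.228  0.125  4.876] t 2.92 F [-0.5  0.4 -0.1] M [-0.02 -0.05  0.01] w 87.9 p [510.9 262.2 105.8]
```

View pics/side2.png

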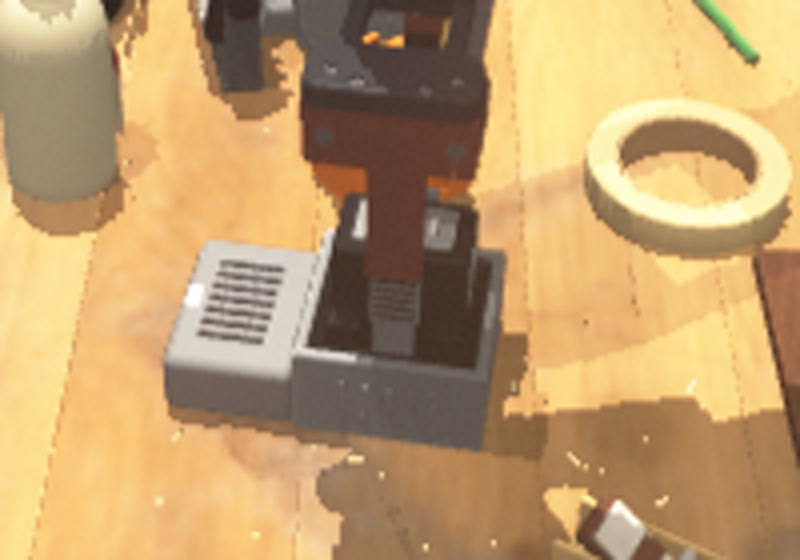

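The finger (columns 368–422) lines up with the near tab (370–418). The earlier offset was lag, so I'll undo that correction and descend to TCP z = 57.

```bash
python3 -m inch '[{"tx":-0.228,"ty":0.125,"tz":0,"ax":0,"ay":0,"az":0.23,"jaw":1},{"tx":0,"ty":0,"tz":0.7,"ax":0,"ay":0,"az":0,"jaw":1},{"tx":0,"ty":0,"tz":1,"ax":0,"ay":0,"az":0,"jaw":1},{"tx":0,"ty":0,"tz":1,"ax":0,"ay":0,"az":0,"jaw":1},{"tx":0,"ty":0,"tz":1,"ax":0,"ay":0,"az":0,"jaw":0.95},{"tx":0,"ty":0,"tz":0.8,"ax":0,"ay":0,"az":0,"jaw":0.9},{"tx":0,"ty":0,"tz":0.35,"ax":0,"ay":0,"az":0,"jaw":0.85},{"tx":0,"ty":0,"tz":0,"ax":0,"ay":0,"az":0,"jaw":0.8},{"tx":0,"ty":0,"tz":0,"ax":0,"ay":0,"az":0,"jaw":0.77}]'
python3 - <<'E'
from h import *
togo([511.8,259.8,57],np.pi/2-.139)
im,d=viewer.get_image('side'); 
W=cloud('side',d)
im,d=viewer.get_image('top'); V=cloud('top',d)
# finger outer faces vs pack: finger points above pack top
for nm,w in (('side',W),('top',V)):
    w=w.reshape(-1,3); e=np.array([np.sin(.139),np.cos(.139)]); 
    a=(w[:,:2]-[511.8,259.8])@e; b=(w[:,:2]-[511.8,259.8])@np.array([e[1],-e[0]])
    s=(w[:,2]>62)&(w[:,2]<115)&(abs(b)<25)&(abs(a)<70)
    print(nm,'y hist',np.histogram(a[s],bins=np.arange(-70,71,5))[0]); 
    s&=(a>33); print('  near finger x extent',np.percentile(b[s],[3,50,97]).round(1),'y',np.percentile(a[s],[3,50,97]).round(1))
E
```

```text
t: 4.1
ee_pos: [512.1, 259.6, 57.4]
orientation: [2.371, 2.061, 0.001]
ft_force: [-0.0, 0.2, 0.2]
width: 68.0
turn [ 0.02 -0.02 -0.03] shift cm [ 0.02  -0.03   0.044] t 4.1 F [-0.   0.2  0.2] M [0.02 0.06 0.01] w 68.0 p [512.1 259.6  57.4]
side y hist [  0   0   0   0   0   0  18  13   0   0   0   0   0   0   0   0   0 105
  36   1   1   9 220  31   0   0   0   0]
  near finger x extent [-11.1  -0.2  10.8] y [39.8 42.6 45.9]
top y hist [0 0 0 0 0 0 0 0 0 0 0 0 0 0 0 0 0 0 0 0 0 0 0 0 0 0 0 0]Traceback (most recent call last):
  File "<stdin>", line 12, in <module>
    return _quantile_unchecked(
        a, q, axis, out, overwrite_input, method, keepdims, weights)
    return _ureduce(a,
                    func=_quantile_ureduce_func,
    ...<5 lines>...
                    overwrite_input=overwrite_input,
                    method=method)
    r = func(a, **kwargs)
    result = _quantile(arr,
                       quantiles=q,
    ...<2 lines>...
                       out=out,
                       weights=wgt)
    slices_having_nans = np.isnan(arr[-1, ...])
                                  ~~~^^^^^^^^^
IndexError: index -1 is out of bounds for axis 0 with size 0
```

```bash
python3 -m inch '[{"tx":0,"ty":0,"tz":0,"ax":0,"ay":0,"az":0,"jaw":0.74},{"tx":0,"ty":0,"tz":0,"ax":0,"ay":0,"az":0,"jaw":0.72},{"tx":0,"ty":0,"tz":0,"ax":0,"ay":0,"az":0,"jaw":0.70},{"tx":0,"ty":0,"tz":0,"ax":0,"ay":0,"az":0,"jaw":0.70}]'
python3 - <<'E'
from h import *
togo([511.8,259.8,57],np.pi/2-.139)
E
python3 -m inch '[{"tx":0,"ty":0,"tz":0,"ax":0,"ay":0,"az":0,"jaw":0.69},{"tx":0,"ty":0,"tz":0,"ax":0,"ay":0,"az":0,"jaw":0.68},{"tx":0,"ty":0,"tz":0,"ax":0,"ay":0,"az":0,"jaw":0.67},{"tx":0,"ty":0,"tz":0,"ax":0,"ay":0,"az":0,"jaw":0.67}]'
python3 - <<'E'
from h import *
togo([511.8,259.8,57],np.pi/2-.139)
E
```

```text
t: 4.7
ee_pos: [512.0, 259.7, 57.3]
orientation: [-2.371, -2.061, -0.001]
ft_force: [-1.1, 2.7, 0.1]
width: 61.4
turn [ 0.02 -0.02 -0.03] shift cm [ 0.006 -0.018  0.03 ] t 4.7 F [-1.1  2.7  0.1] M [ 0.24  0.05 -0.06] w 61.4 p [512.  259.7  57.3]
t: 5.2
ee_pos: [512.0, 259.5, 57.3]
orientation: [2.371, 2.061, 0.0]
ft_force: [-0.5, 1.0, 2.7]
width: 59.2
turn [ 0.01 -0.01 -0.03] shift cm [ 0.03  -0.02   0.031] t 5.2 F [-0.5  1.   2.7] M [ 0.25 -0.    0.01] w 59.2 p [512.  259.5  57.3]
```

```bash
python3 -m inch '[{"tx":0,"ty":0,"tz":0,"ax":0,"ay":0,"az":0,"jaw":0.65},{"tx":0,"ty":0,"tz":0,"ax":0,"ay":0,"az":0,"jaw":0.63},{"tx":0,"ty":0,"tz":0,"ax":0,"ay":0,"az":0,"jaw":0.61},{"tx":0,"ty":0,"tz":0,"ax":0,"ay":0,"az":0,"jaw":0.59},{"tx":0,"ty":0,"tz":0,"ax":0,"ay":0,"az":0,"jaw":0.57},{"tx":0,"ty":0,"tz":0,"ax":0,"ay":0,"az":0,"jaw":0.55},{"tx":0,"ty":0,"tz":0,"ax":0,"ay":0,"az":0,"jaw":0.52},{"tx":0,"ty":0,"tz":0,"ax":0,"ay":0,"az":0,"jaw":0.48},{"tx":0,"ty":0,"tz":0,"ax":0,"ay":0,"az":0,"jaw":0.45}]'
python3 - <<'E'
from h import *
togo([511.8,259.8,57],np.pi/2-.139)
E
```

```text
t: 6.32
ee_pos: [512.0, 259.6, 57.3]
orientation: [2.371, 2.061, 0.001]
ft_force: [0.0, 1.1, 5.1]
width: 47.1
turn [ 0.02 -0.02 -0.03] shift cm [ 0.014 -0.023  0.028] t 6.33 F [0.  1.1 5.1] M [ 0.46 -0.04  0.07] w 47.1 p [512.  259.6  57.3]
```

The z force is +5 N, which matches the ejector's 8 N less the pack's 3 N weight. Width is 47 mm, so both tabs are pinched. Drawing it straight up.

```bash
python3 -m inch '[{"tx":0,"ty":0,"tz":-0.1,"ax":0,"ay":0,"az":0,"jaw":0.45},{"tx":0,"ty":0,"tz":-0.2,"ax":0,"ay":0,"az":0,"jaw":0.45},{"tx":0,"ty":0,"tz":-0.3,"ax":0,"ay":0,"az":0,"jaw":0.45},{"tx":0,"ty":0,"tz":-0.4,"ax":0,"ay":0,"az":0,"jaw":0.45},{"tx":0,"ty":0,"tz":-0.5,"ax":0,"ay":0,"az":0,"jaw":0.45},{"tx":0,"ty":0,"tz":-0.6,"ax":0,"ay":0,"az":0,"jaw":0.45},{"tx":0,"ty":0,"tz":-0.8,"ax":0,"ay":0,"az":0,"jaw":0.45},{"tx":0,"ty":0,"tz":-1,"ax":0,"ay":0,"az":0,"jaw":0.45},{"tx":0,"ty":0,"tz":-1,"ax":0,"ay":0,"az":0,"jaw":0.45}]'
python3 -m inch '[{"tx":0,"ty":0,"tz":-1.5,"ax":0,"ay":0,"az":0,"jaw":0.45},{"tx":0,"ty":0,"tz":-2,"ax":0,"ay":0,"az":0,"jaw":0.45},{"tx":0,"ty":0,"tz":-2,"ax":0,"ay":0,"az":0,"jaw":0.45},{"tx":0,"ty":0,"tz":-1.5,"ax":0,"ay":0,"az":0,"jaw":0.45},{"tx":0,"ty":0,"tz":-0.6,"ax":0,"ay":0,"az":0,"jaw":0.45},{"tx":0,"ty":0,"tz":0,"ax":0,"ay":0,"az":0,"jaw":0.45},{"tx":0,"ty":0,"tz":0,"ax":0,"ay":0,"az":0,"jaw":0.45}]'
python3 - <<'E'
from h import *
# refined lamp fit from start pictures
for n in ('top','side'):
    z=np.load('/tmp/'+n+'.npz'); W=cloud(n,z['d']).reshape(-1,3)
    for yaw in (.19,.2,.21,.22,.23):
        e=np.array([np.cos(yaw),np.sin(yaw)]); f=np.array([-e[1],e[0]])
        a=(W[:,:2]-[538,-46])@e; b=(W[:,:2]-[538,-46])@f
        s=(abs(W[:,2]-44)<4)&(a>-50)&(a<40)&(abs(b)<50); 
        # edges by counting
        lo=a[s&(abs(b)<40)]; print(n,yaw,'x lo',np.percentile(lo,[.5,2,5]).round(1),'hi',np.percentile(a[s],[99]).round(1),'y',np.percentile(b[s],[.5,2,5]).round(1),np.percentile(b[s],[95,98,99.5]).round(1))
togo([538,-46,150],np.pi/2+.209)
im,d=viewer.get_image('side'); np.savez('/tmp/side3',im=im,d=d); save(im[120:300,200:440],'side3.png',3)
im,d=viewer.get_image('top'); np.savez('/tmp/top3',im=im,d=d)
E
```

```text
t: 7.45
ee_pos: [511.9, 259.4, 106.9]
orientation: [2.371, 2.061, 0.0]
ft_force: [0.2, 0.6, -4.1]
width: 47.3
t: 8.32
ee_pos: [511.4, 259.2, 181.5]
orientation: [-2.371, -2.061, 0.002]
ft_force: [-0.1, 0.0, -3.3]
width: 47.1
top 0.19 x lo [-43.5 -42.9 -42.1] hi [39.7] y [-44.6 -43.7 -42.6] [40.9 41.7 42.7]
top 0.2 x lo [-43.2 -42.8 -42.1] hi [39.6] y [-44.3 -43.6 -42.6] [40.8 41.5 42.3]
top 0.21 x lo [-43.  -42.7 -42.1] hi [39.9] y [-44.2 -43.6 -42.6] [41.  41.4 42.1]
top 0.22 x lo [-42.9 -42.8 -42. ] hi [39.8] y [-44.1 -43.5 -42.7] [41.  41.5 41.8]
top 0.23 x lo [-43.  -42.6 -42. ] hi [39.8] y [-44.  -43.3 -42.6] [40.8 41.5 41.8]
side 0.19 x lo [-42.7 -41.5 -40.7] hi [39.8] y [-41.5 -36.9 -35.1] [42.1 43.6 44.6]
side 0.2 x lo [-42.5 -41.5 -40.6] hi [39.7] y [-41.8 -37.6 -35.1] [42.1 43.6 44.3]
side 0.21 x lo [-42.4 -41.5 -40.6] hi [39.6] y [-41.8 -37.6 -35.1] [42.1 43.6 44.1]
side 0.22 x lo [-42.3 -41.3 -40.4] hi [39.6] y [-41.7 -37.6 -35.2] [41.9 43.5 44. ]
side 0.23 x lo [-42.5 -41.3 -40.5] hi [39.7] y [-41.8 -37.6 -35.2] [42.1 43.4 44. ]
turn [ -0.07   0.03 -19.97] shift cm [-30.41   -3.729   3.147] t 8.32 F [-0.1  0.  -3.3] M [ 0.03  0.05 -0.04] w 47.1 p [511.4 259.2 181.5]
```

View pics/side3.png

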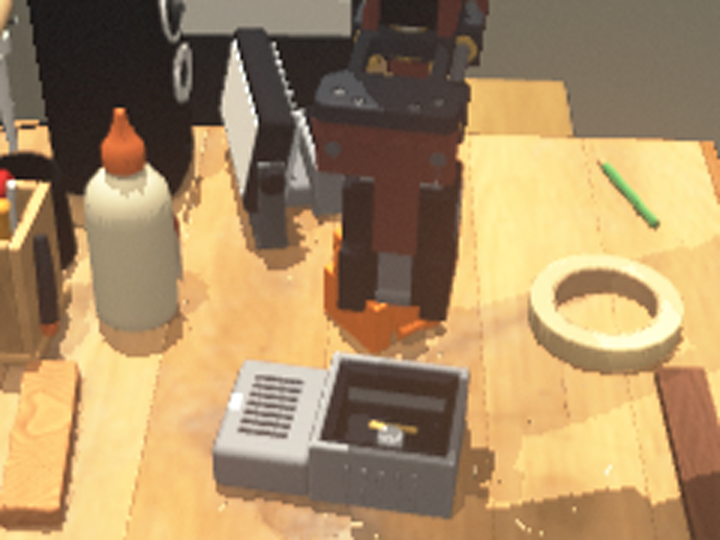

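The side view shows the pack lifted upright in the fingers (400,260) and the charger empty. Next, check the pack's offset from the TCP and the lamp head's angle, then traverse.

```bash
python3 - <<'E'
from h import *
z=np.load('/tmp/side3.npz'); W=cloud('side',z['d']).reshape(-1,3)
e=np.array([np.sin(.139),np.cos(.139)]); a=(W[:,:2]-[511.4,259.2])@e; b=(W[:,:2]-[511.4,259.2])@np.array([e[1],-e[0]])
s=(abs(a)<60)&(abs(b)<45)&(W[:,2]>115)
for lo in range(116,216,6):
    q=s&(W[:,2]>=lo)&(W[:,2]<lo+6)
    if q.sum()>5: print(lo,q.sum(),'x',np.percentile(b[q],[2,98]).round(1),'y',np.percentile(a[q],[50,98]).round(1))
print('zmin',np.percentile(W[s,2],[.2,1,3]).round(1))
for n in ('top','side'):
    z=np.load('/tmp/'+n+'.npz'); W=cloud(n,z['d']).reshape(-1,3)
    s=(W[:,2]>90)&(W[:,2]<118)&(np.hypot(W[:,0]-615,W[:,1]+30)<110)&(W[:,1]<70)&(W[:,0]>570); P=W[s][:,:2]
    c=P.mean(0); u=np.linalg.svd(P-c,full_matrices=False)[2][0]; print('head',n,len(P),cv2.minAreaRect(P.astype(np.float32)),'axis deg from y',np.degrees(np.arctan2(-u[0]/np.sign(u[1]),abs(u[1]))))
E
python3 -m inch '[{"tx":0,"ty":0,"tz":0,"ax":0,"ay":0,"az":-10,"jaw":0.45},{"tx":0,"ty":0,"tz":0,"ax":0,"ay":0,"az":-10,"jaw":0.45},{"tx":-1.5,"ty":-0.184,"tz":0,"ax":0,"ay":0,"az":0,"jaw":0.45},{"tx":-3.2,"ty":-0.392,"tz":0,"ax":0,"ay":0,"az":0,"jaw":0.45},{"tx":-4,"ty":-0.491,"tz":0,"ax":0,"ay":0,"az":0,"jaw":0.45},{"tx":-4.5,"ty":-0.552,"tz":0,"ax":0,"ay":0,"az":0,"jaw":0.45},{"tx":-4.5,"ty":-0.552,"tz":0,"ax":0,"ay":0,"az":0,"jaw":0.45},{"tx":-4.5,"ty":-0.552,"tz":0,"ax":0,"ay":0,"az":0,"jaw":0.45},{"tx":-4,"ty":-0.491,"tz":0,"ax":0,"ay":0,"az":0,"jaw":0.45},{"tx":-2.7,"ty":-0.331,"tz":0,"ax":0,"ay":0,"az":0,"jaw":0.45},{"tx":-1.51,"ty":-0.184,"tz":0,"ax":0,"ay":0,"az":0,"jaw":0.45},{"tx":0,"ty":0,"tz":0,"ax":0,"ay":0,"az":0,"jaw":0.45}]'
```

```text
134 11 x [-29.4  26.4] y [27.9 28.9]
140 79 x [-30.2  27. ] y [27.5 30. ]
146 126 x [-30.3  27.3] y [27.4 30. ]
152 116 x [-30.2  27.8] y [25.3 29.9]
158 113 x [-30.2  27.9] y [24.2 30. ]
164 117 x [-30.1  27.8] y [24.4 30.3]
170 113 x [-30.1  28.1] y [23.7 30.2]
176 136 x [-30.   28.7] y [22.2 29.3]
182 107 x [-30.9  28.7] y [20.  33.1]
188 118 x [-30.8  28.4] y [19.8 33.3]
194 126 x [-30.9  28.1] y [19.9 33.6]
200 125 x [-30.9  28.2] y [20.3 33.6]
206 124 x [-30.1  28.5] y [19.9 33.7]
212 174 x [-29.1  28.1] y [16.9 34.3]
zmin [141.  145.4 154.4]
head top 1535 ((631.3084716796875, -38.76744079589844), (126.96293640136719, 144.8063507080078), 67.21281433105469) axis deg from y 31.925608821742152
head side 919 ((632.188720703125, -36.421875), (127.92755126953125, 146.76820373535156), 67.97017669677734) axis deg from y 71.2101580873768
t: 9.93
ee_pos: [538.4, -46.6, 182.0]
orientation: [-1.981, -2.438, 0.0]
ft_force: [-0.6, -0.3, -3.5]
width: 47.4
```

```bash
python3 -m inch '[{"tx":0,"ty":0,"tz":1,"ax":0,"ay":0,"az":0,"jaw":0.45},{"tx":0,"ty":0,"tz":1.6,"ax":0,"ay":0,"az":0,"jaw":0.45},{"tx":0,"ty":0,"tz":1.8,"ax":0,"ay":0,"az":0,"jaw":0.45},{"tx":0,"ty":0,"tz":1.6,"ax":0,"ay":0,"az":0,"jaw":0.45},{"tx":0,"ty":0,"tz":1.2,"ax":0,"ay":0,"az":0,"jaw":0.45},{"tx":0,"ty":0,"tz":0.8,"ax":0,"ay":0,"az":0,"jaw":0.45},{"tx":0,"ty":0,"tz":0,"ax":0,"ay":0,"az":0,"jaw":0.45},{"tx":0,"ty":0,"tz":0,"ax":0,"ay":0,"az":0,"jaw":0.45}]'
python3 - <<'E'
from h import *
yaw=.212; togo([538.3,-46,102],np.pi/2+yaw); o=get_obs()
e=np.array([np.cos(yaw),np.sin(yaw)]); f=np.array([-e[1],e[0]])
im,d=viewer.get_image('side'); np.savez('/tmp/side4',im=im,d=d); W=cloud('side',d).reshape(-1,3)
save(im[90:230,220:400],'side4.png',4)
# all relative to TCP in lamp frame
a=(W[:,:2]-o['ee_pos'][:2])@e; b=(W[:,:2]-o['ee_pos'][:2])@f
for lo,hi in ((64,72),(72,80),(80,88),(88,96)):
    q=(W[:,2]>=lo)&(W[:,2]<hi)&(abs(a)<45)&(abs(b)<45)
    print('pack',lo,q.sum(),'x',np.percentile(a[q],[1,3,97,99]).round(1),'y',np.percentile(b[q],[50,97]).round(1))
q=(abs(W[:,2]-44)<3)&(abs(a)<50)&(abs(b)<50); print('rim x',np.percentile(a[q],[1,3]).round(1),'y',np.percentile(b[q],[97,99]).round(1))
q=(W[:,2]>8)&(W[:,2]<40)&(abs(a)<60)&(b>36)&(b<50); print('wall +y: x',np.percentile(a[q],[1,3,97,99]).round(1),'y',np.percentile(b[q],[50]).round(1),q.sum())
P=W[q][:,:2]; l=cv2.fitLine(P.astype(np.float32),cv2.DIST_HUBER,0,.01,.01).ravel(); print('wall yaw',np.arctan2(l[1]*np.sign(l[0]),abs(l[0])))
q=(W[:,2]>66)&(W[:,2]<84)&(abs(a)<28)&(b>24)&(b<40)&((abs(a)>13)); P=W[q][:,:2]; l=cv2.fitLine(P.astype(np.float32),cv2.DIST_HUBER,0,.01,.01).ravel(); print('pack face yaw',np.arctan2(l[1]*np.sign(l[0]),abs(l[0])),q.sum())
E
```

```text
t: 10.92
ee_pos: [539.0, -45.8, 102.6]
orientation: [1.977, 2.441, 0.001]
ft_force: [0.3, 0.3, -3.7]
width: 47.3
turn [ 0.05  0.02 -0.15] shift cm [-0.002 -0.077  0.059] t 10.93 F [ 0.3  0.3 -3.7] M [ 0.03 -0.   -0.  ] w 47.3 p [539.  -45.8 102.6]
pack 64 78 x [-28.  -25.5  30.   30.3] y [26.1 31.8]
pack 72 109 x [-29.4 -27.4  30.1  30.1] y [25.7 30.9]
pack 80 90 x [-29.4 -27.8  29.9  30.1] y [22.9 31.2]
pack 88 101 x [-28.7 -27.4  30.   30.3] y [24.  31.2]
rim x [-43.4 -42.4] y [43.1 44.1]
wall +y: x [-43.5 -41.   39.9  41.5] y [40.9] 442
wall yaw 0.22508639
pack face yaw 0.21645372 85
```

View pics/side4.png

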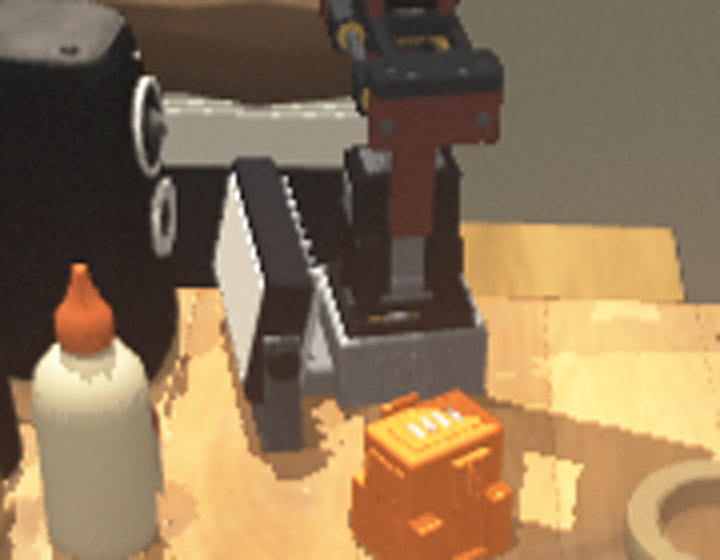

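The side view shows the pack (400,260) poised over the lamp's mouth with the sleeve just below the rim. I'll shift it 0.8 mm and turn it slightly, then descend in short calls gated by a force check.

```bash
cat > chk.py <<'E'
import sys
from h import *
o=get_obs(); f=np.array(o['ft_force'])-[0,0,-3.6]
print('p',np.round(o['ee_pos'],1),'dF',f.round(1),'M',np.round(o['moment'],2),'w',round(o['width'],1),'t',round(o['t'],2))
sys.exit(int(abs(f[2])>float(sys.argv[1]) or np.hypot(f[0],f[1])>float(sys.argv[2])))
E
Z='"ax":0,"ay":0,"az":0,"jaw":0.45'
python3 -m inch '[{"tx":0.02,"ty":-0.08,"tz":0,"ax":0,"ay":0,"az":-0.4,"jaw":0.45},{"tx":0,"ty":0,"tz":0.2,"ax":0,"ay":0,"az":0,"jaw":0.45},{"tx":0,"ty":0,"tz":0.2,"ax":0,"ay":0,"az":0,"jaw":0.45}]' >/dev/null; python3 chk.py 4 4 &&
python3 -m inch '[{"tx":0,"ty":0,"tz":0.12,"ax":0,"ay":0,"az":0,"jaw":0.45},{"tx":0,"ty":0,"tz":0.12,"ax":0,"ay":0,"az":0,"jaw":0.45},{"tx":0,"ty":0,"tz":0.12,"ax":0,"ay":0,"az":0,"jaw":0.45}]' >/dev/null && python3 chk.py 4 4 &&
python3 -m inch '[{"tx":0,"ty":0,"tz":0.12,"ax":0,"ay":0,"az":0,"jaw":0.45},{"tx":0,"ty":0,"tz":0.12,"ax":0,"ay":0,"az":0,"jaw":0.45},{"tx":0,"ty":0,"tz":0.12,"ax":0,"ay":0,"az":0,"jaw":0.45}]' >/dev/null && python3 chk.py 4 4 &&
python3 -m inch '[{"tx":0,"ty":0,"tz":0.12,"ax":0,"ay":0,"az":0,"jaw":0.45},{"tx":0,"ty":0,"tz":0.12,"ax":0,"ay":0,"az":0,"jaw":0.45},{"tx":0,"ty":0,"tz":0.12,"ax":0,"ay":0,"az":0,"jaw":0.45}]' >/dev/null && python3 chk.py 4 4 &&
python3 -m inch '[{"tx":0,"ty":0,"tz":0.12,"ax":0,"ay":0,"az":0,"jaw":0.45},{"tx":0,"ty":0,"tz":0.12,"ax":0,"ay":0,"az":0,"jaw":0.45},{"tx":0,"ty":0,"tz":0.12,"ax":0,"ay":0,"az":0,"jaw":0.45}]' >/dev/null && python3 chk.py 4 4 &&
python3 -m inch '[{"tx":0,"ty":0,"tz":0.12,"ax":0,"ay":0,"az":0,"jaw":0.45},{"tx":0,"ty":0,"tz":0.12,"ax":0,"ay":0,"az":0,"jaw":0.45},{"tx":0,"ty":0,"tz":0.12,"ax":0,"ay":0,"az":0,"jaw":0.45}]' >/dev/null && python3 chk.py 4 4
```

```text
p [537.8 -45.7  98.2] dF [-0.5  0.   0.1] M [0.07 0.02 0.01] w 47.2 t 11.35
p [537.8 -45.7  94.5] dF [ 0.4 -0.6  0.8] M [ 0.04 -0.01  0.01] w 47.3 t 11.72
p [538.1 -45.9  91.2] dF [-1.  -1.8  6.9] M [-0.02  0.32  0.05] w 47.5 t 12.1
```

Funnel contact, probably on the −x and +y edges. Backing off 1 mm and nudging.

```bash

python3 -m inch '[{"tx":0,"ty":0,"tz":-0.12,"ax":0,"ay":0,"az":0,"jaw":0.45},{"tx":-0.07,"ty":0.08,"tz":0,"ax":0,"ay":0,"az":0,"jaw":0.45},{"tx":0,"ty":0,"tz":0,"ax":0,"ay":0,"az":0,"jaw":0.45}]' >/dev/null; python3 chk.py 4 4 &&
python3 -m inch '[{"tx":0,"ty":0,"tz":0.1,"ax":0,"ay":0,"az":0,"jaw":0.45},{"tx":0,"ty":0,"tz":0.1,"ax":0,"ay":0,"az":0,"jaw":0.45}]' >/dev/null && python3 chk.py 4 4 &&
python3 -m inch '[{"tx":0,"ty":0,"tz":0.1,"ax":0,"ay":0,"az":0,"jaw":0.45},{"tx":0,"ty":0,"tz":0.1,"ax":0,"ay":0,"az":0,"jaw":0.45}]' >/dev/null && python3 chk.py 4 4 &&
python3 -m inch '[{"tx":0,"ty":0,"tz":0.1,"ax":0,"ay":0,"az":0,"jaw":0.45},{"tx":0,"ty":0,"tz":0.1,"ax":0,"ay":0,"az":0,"jaw":0.45}]' >/dev/null && python3 chk.py 4 4 &&
python3 -m inch '[{"tx":0,"ty":0,"tz":0.1,"ax":0,"ay":0,"az":0,"jaw":0.45},{"tx":0,"ty":0,"tz":0.1,"ax":0,"ay":0,"az":0,"jaw":0.45}]' >/dev/null && python3 chk.py 4 4
```

```text
p [538.8 -46.2  92.1] dF [-0.4  0.  -0.1] M [ 0.06 -0.02  0.01] w 47.1 t 12.47
p [539.1 -46.4  90.2] dF [-0.4 -1.8  0.4] M [-0.18 -0.09  0.02] w 47.1 t 12.72
p [538.9 -46.4  88.2] dF [ 0.  -0.9  1.6] M [-0.39 -0.06  0.02] w 47.4 t 12.97
p [538.8 -46.4  86.2] dF [ 0.2 -2.1  1.7] M [-0.48 -0.1   0.03] w 47.1 t 13.22
p [538.9 -46.3  84.2] dF [ 1.4 -3.2  1.7] M [-0.57 -0.09  0.08] w 47.2 t 13.47
```

```bash

python3 -m inch '[{"tx":-0.06,"ty":0,"tz":0,"ax":0,"ay":0,"az":0,"jaw":0.45},{"tx":0,"ty":0,"tz":0.1,"ax":0,"ay":0,"az":0,"jaw":0.45}]' >/dev/null; python3 chk.py 5 5 &&
python3 -m inch '[{"tx":0,"ty":0,"tz":0.1,"ax":0,"ay":0,"az":0,"jaw":0.45},{"tx":0,"ty":0,"tz":0.1,"ax":0,"ay":0,"az":0,"jaw":0.45},{"tx":0,"ty":0,"tz":0.1,"ax":0,"ay":0,"az":0,"jaw":0.45}]' >/dev/null && python3 chk.py 5 5 &&
python3 -m inch '[{"tx":0,"ty":0,"tz":0.1,"ax":0,"ay":0,"az":0,"jaw":0.45},{"tx":0,"ty":0,"tz":0.1,"ax":0,"ay":0,"az":0,"jaw":0.45},{"tx":0,"ty":0,"tz":0.1,"ax":0,"ay":0,"az":0,"jaw":0.45}]' >/dev/null && python3 chk.py 5 5 &&
python3 -m inch '[{"tx":0,"ty":0,"tz":0.1,"ax":0,"ay":0,"az":0,"jaw":0.45},{"tx":0,"ty":0,"tz":0.1,"ax":0,"ay":0,"az":0,"jaw":0.45},{"tx":0,"ty":0,"tz":0.1,"ax":0,"ay":0,"az":0,"jaw":0.45}]' >/dev/null && python3 chk.py 5 5 &&
python3 -m inch '[{"tx":0,"ty":0,"tz":0.1,"ax":0,"ay":0,"az":0,"jaw":0.45},{"tx":0,"ty":0,"tz":0.1,"ax":0,"ay":0,"az":0,"jaw":0.45},{"tx":0,"ty":0,"tz":0.1,"ax":0,"ay":0,"az":0,"jaw":0.45}]' >/dev/null && python3 chk.py 5 5
```

```text
p [538.6 -46.6  83. ] dF [-0.5 -0.6  0.9] M [-0.06 -0.02 -0.03] w 47.5 t 13.72
p [538.7 -46.7  80. ] dF [ 0.2  0.4 -0.1] M [ 0.05 -0.05 -0.04] w 46.9 t 14.1
p [538.8 -46.8  77.1] dF [-0.2 -0.5  0.4] M [ 0.02 -0.04  0.  ] w 47.1 t 14.47
p [538.9 -46.8  74.1] dF [ 0.1 -0.1 -0.9] M [ 0.03  0.01 -0.02] w 47.0 t 14.85
p [539.  -46.8  71.5] dF [-1.  -0.6  5.8] M [0.11 0.27 0.02] w 47.4 t 15.22
```

Free in the sleeve, and the ejector has been met at TCP z ≈ 72. Pushing slowly, at under 8 mm/s.

```bash

python3 -m inch '[{"tx":0,"ty":0,"tz":0.1,"ax":0,"ay":0,"az":0,"jaw":0.45},{"tx":0,"ty":0,"tz":0.1,"ax":0,"ay":0,"az":0,"jaw":0.45}]' >/dev/null; python3 chk.py 11 5 &&
python3 -m inch '[{"tx":0,"ty":0,"tz":0.1,"ax":0,"ay":0,"az":0,"jaw":0.45},{"tx":0,"ty":0,"tz":0.1,"ax":0,"ay":0,"az":0,"jaw":0.45}]' >/dev/null && python3 chk.py 11 5 &&
python3 -m inch '[{"tx":0,"ty":0,"tz":0.1,"ax":0,"ay":0,"az":0,"jaw":0.45},{"tx":0,"ty":0,"tz":0.1,"ax":0,"ay":0,"az":0,"jaw":0.45}]' >/dev/null && python3 chk.py 11 5 &&
python3 -m inch '[{"tx":0,"ty":0,"tz":0.08,"ax":0,"ay":0,"az":0,"jaw":0.45},{"tx":0,"ty":0,"tz":0.08,"ax":0,"ay":0,"az":0,"jaw":0.45}]' >/dev/null && python3 chk.py 11 5 &&
python3 -m inch '[{"tx":0,"ty":0,"tz":0.05,"ax":0,"ay":0,"az":0,"jaw":0.45},{"tx":0,"ty":0,"tz":0.05,"ax":0,"ay":0,"az":0,"jaw":0.45}]' >/dev/null && python3 chk.py 11 5 &&
python3 -m inch '[{"tx":0,"ty":0,"tz":0.05,"ax":0,"ay":0,"az":0,"jaw":0.45},{"tx":0,"ty":0,"tz":0.05,"ax":0,"ay":0,"az":0,"jaw":0.45}]' >/dev/null && python3 chk.py 11 5 &&
python3 -m inch '[{"tx":0,"ty":0,"tz":0.05,"ax":0,"ay":0,"az":0,"jaw":0.45},{"tx":0,"ty":0,"tz":0.05,"ax":0,"ay":0,"az":0,"jaw":0.45}]' >/dev/null && python3 chk.py 11 5 &&
python3 -m inch '[{"tx":0,"ty":0,"tz":0.05,"ax":0,"ay":0,"az":0,"jaw":0.45},{"tx":0,"ty":0,"tz":0.05,"ax":0,"ay":0,"az":0,"jaw":0.45}]' >/dev/null && python3 chk.py 11 5
```

```text
p [539.  -46.8  69.4] dF [-1.9  0.   5.6] M [0.13 0.29 0.02] w 47.4 t 15.47
p [539.  -46.8  67.2] dF [-0.8  0.2  6.8] M [0.18 0.21 0.03] w 47.4 t 15.72
p [539.  -46.8  65.2] dF [-2.1  0.1  7.3] M [ 0.19  0.17 -0.08] w 47.5 t 15.97
p [539.  -46.8  63.6] dF [-0.7  0.4  7.7] M [0.2  0.24 0.02] w 47.4 t 16.23
p [539.  -46.8  62.6] dF [-1.5  0.   8.3] M [0.11 0.23 0.01] w 47.4 t 16.48
p [539.  -46.8  62.2] dF [-4.5  1.8 19.5] M [ 0.22  0.72 -0.03] w 47.7 t 16.73
```

The floor is reached: the force stepped from 8 to 19.5 N at TCP z 62.2, which puts the underside at about 19 mm. Releasing now.

```bash

python3 -m inch '[{"tx":0,"ty":0,"tz":0,"ax":0,"ay":0,"az":0,"jaw":0.6},{"tx":0,"ty":0,"tz":0,"ax":0,"ay":0,"az":0,"jaw":0.66},{"tx":0,"ty":0,"tz":0,"ax":0,"ay":0,"az":0,"jaw":0.72},{"tx":0,"ty":0,"tz":0,"ax":0,"ay":0,"az":0,"jaw":0.8},{"tx":0,"ty":0,"tz":0,"ax":0,"ay":0,"az":0,"jaw":0.9},{"tx":0,"ty":0,"tz":0,"ax":0,"ay":0,"az":0,"jaw":0.9}]'; python3 - <<'E'
from h import *
o=get_obs(); yaw=.218; e=np.array([np.cos(yaw),np.sin(yaw)]); f=np.array([-e[1],e[0]])
for n in ('side','top'):
    im,d=viewer.get_image(n); W=cloud(n,d).reshape(-1,3)
    if n=='side': save(im[90:230,220:400],'side5.png',4)
    a=(W[:,:2]-[538.9,-46.8])@e; b=(W[:,:2]-[538.9,-46.8])@f
    q=(abs(a)<28)&(b<20)&(b>-20)&(W[:,2]>60)&(W[:,2]<125); print(n,q.sum(),np.histogram(W[q,2],bins=np.arange(60,126,5))); 
    q&=(W[:,2]<108); print('top z',np.median(W[q,2]))
E
```

```text
t: 17.48
ee_pos: [538.8, -46.8, 61.4]
orientation: [-1.968, -2.448, 0.0]
ft_force: [0.3, -0.2, -0.5]
width: 78.8
side 207 (array([22, 14, 20, 16, 11, 17, 22, 85,  0,  0,  0,  0,  0]), array([ 60,  65,  70,  75,  80,  85,  90,  95, 100, 105, 110, 115, 120,
       125]))
top z 90.86593856994172
top 206 (array([  0,   0,   0,   2,   3,   7,  41, 152,   1,   0,   0,   0,   0]), array([ 60,  65,  70,  75,  80,  85,  90,  95, 100, 105, 110, 115, 120,
       125]))
top z 95.94559611020512
```

View pics/side5.png

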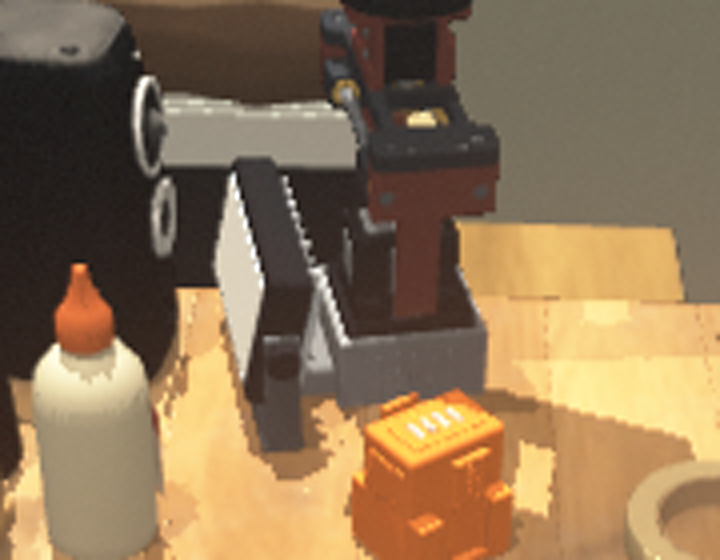

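The pack stays put with the fingers open: its top is at about 96 mm, so the underside is about 20–22 mm. Retreating upward, then checking.

```bash

python3 -m inch '[{"tx":0,"ty":0,"tz":-0.3,"ax":0,"ay":0,"az":0,"jaw":1},{"tx":0,"ty":0,"tz":-0.8,"ax":0,"ay":0,"az":0,"jaw":1},{"tx":0,"ty":0,"tz":-1.5,"ax":0,"ay":0,"az":0,"jaw":1},{"tx":0,"ty":0,"tz":-2.5,"ax":0,"ay":0,"az":0,"jaw":1},{"tx":0,"ty":0,"tz":-3,"ax":0,"ay":0,"az":0,"jaw":1},{"tx":0,"ty":0,"tz":-3,"ax":0,"ay":0,"az":0,"jaw":1},{"tx":0,"ty":-3,"tz":-3,"ax":0,"ay":0,"az":0,"jaw":1},{"tx":0,"ty":-5,"tz":-2,"ax":0,"ay":0,"az":0,"jaw":1},{"tx":0,"ty":-5,"tz":-1,"ax":0,"ay":0,"az":0,"jaw":1},{"tx":0,"ty":-2,"tz":0,"ax":0,"ay":0,"az":0,"jaw":1},{"tx":0,"ty":0,"tz":0,"ax":0,"ay":0,"az":0,"jaw":1},{"tx":0,"ty":0,"tz":0,"ax":0,"ay":0,"az":0,"jaw":1}]'; python3 - <<'E'
from h import *
yaw=.218; e=np.array([np.cos(yaw),np.sin(yaw)]); f=np.array([-e[1],e[0]])
for n in ('side','top'):
    im,d=viewer.get_image(n); W=cloud(n,d).reshape(-1,3)
    if n=='side': save(im[90:230,220:400],'side6.png',4)
    a=(W[:,:2]-[538.4,-46.5])@e; b=(W[:,:2]-[538.4,-46.5])@f
    q=(abs(a)<36)&(abs(b)<40)&(W[:,2]>85)&(W[:,2]<125); P=W[q]
    s=(abs(a)<25)&(abs(b)<15)&(W[:,2]>85); A=np.c_[W[s,:2]-[538,-46],np.ones(s.sum())]; k=np.linalg.lstsq(A,W[s,2],rcond=None)[0]
    print(n,q.sum(),'top z',np.median(W[s,2]).round(1),'slope',k[:2].round(3),'rect',cv2.minAreaRect(P[:,:2].astype(np.float32)),'x',np.percentile(a[q],[1,99]).round(1),'y',np.percentile(b[q],[1,99]).round(1))
    for th in ('tape','plane','glue_bottle'):
        m=masks_of(n,th); 
        if m: p=cloud(n,d)[m[0]['pixels']]; print(th,round(m[0]['score'],2),np.nanmedian(p,0).round())
print(get_obs()['t'])
E
```

```text
t: 19.08
ee_pos: [393.9, -79.1, 232.8]
orientation: [1.968, 2.448, 0.001]
ft_force: [0.0, -0.2, -0.5]
width: 87.2
side 408 top z 98.2 slope [ 0.003 -0.017] rect ((539.6488647460938, -45.657493591308594), (60.44645309448242, 65.19886016845703), 14.506791114807129) x [-28.3  30.5] y [-29.8  32.7]
tape 0.65 [684. 140.  77.]
plane 0.62 [400. 389.  19.]
glue_bottle 0.78 [684. 140.  78.]
top 789 top z 96.4 slope [ 0.    -0.005] rect ((537.884033203125, -46.020572662353516), (60.73649215698242, 63.173988342285156), 12.828003883361816) x [-29.8  29.1] y [-29.3  30.9]
tape 0.69 [361. 120.  18.]
plane 0.58 [402. 385.  19.]
glue_bottle 0.8 [674. 122. 102.]
19.475
```

View pics/side6.png

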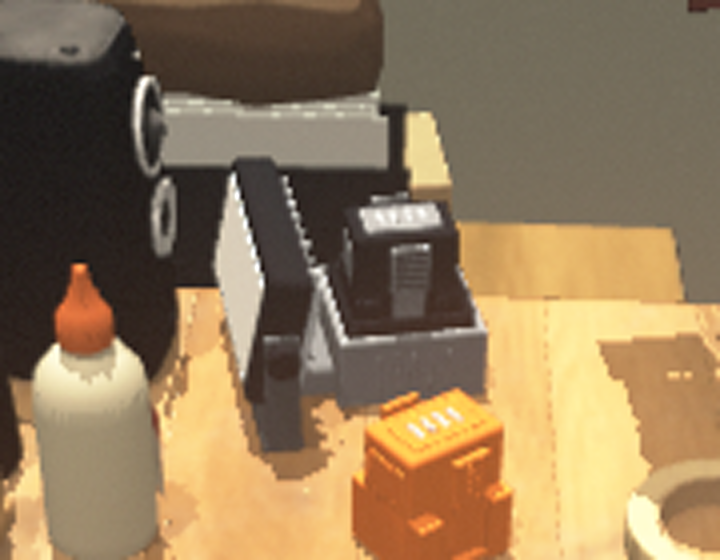

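The pack sits upright in the lamp (405,260) with its tabs out. Its top is at about 97 mm, so the underside is about 21 mm, and the other objects haven't moved. Handing in.

```bash
python3 -c "
from workcell import ctrl
print(ctrl.close_job())"
```

```text
the job is handed in; nothing more can be done
None
```

The pack is now clipped into the lamp, and I handed the job in at about 19.5 s of the 51 s allowed. No verdict is reported at hand-in.

- **Removal:** I pinched both tabs in the charger and drew the pack straight up and clear. The wrist force stayed at about 5 N or less in the readings.
- **Insertion:** The pack first touched the lamp's funnel at about 7 N, so I backed off 1 mm and shifted it. It then slid freely, and I pushed it at under 10 mm/s onto the floor, with a peak reading of about 19.5 N against the 30 N limit. I then opened the fingers.
- **Last checks:**
  - **Height:** The pack's top is at 96.4 mm in the top camera and 98.2 mm in the side camera. Allowing for each camera's offset at the start, the underside is at about 21 mm; the limit is 23.8 mm.
  - **Position:** It is centred to within about 1 mm and level to about 0.02 rad.
  - **Tabs:** They measure about 60–63 mm across, so both are out.
  - **Robot:** It stands well clear of everything.
- **Checks that disagreed:**
  - While pinched, the gripper read 47 mm wide instead of the stated 50 mm.
  - In the final side picture, the network labelled the glue bottle as the tape. The top view shows the tape, plane and bottle where they started.

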